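# Deal the cinnamon buns onto two platters

### The arm

A 7-joint arm with a two-finger parallel gripper is mounted at the origin on a cart in front of the work surface, level with it; the furniture and walls round the work are solid. World frame = base frame: x ahead of the robot, y to its left, z up, the work surface at z = 0. Lengths are in m, angles in rad, forces in N, time in s.
With the tool pointing down it reaches from about 0.35 to 0.9 m from the base axis. Payload 7.2 kg.
Tool frame: the origin (TCP) lies midway between the tips of the shut fingers; the grasp point (between the pads) lies 19 mm behind it; z points along the fingers, y is the line along which they close (so a half turn about z gives the same grasp; the last joint's range is limited). The gripper opens to 85 mm and grips with 20 to 120 N. Pads are 22 mm wide; open, the fingers measure 114 mm over their backs; the gripper's body (76 mm by 85 mm) begins 54 mm behind the grasp point. The pads swing forward as they close: fully open they stand 13 mm farther back than shut.
Start: joints at [-1.188, 0.411, -0.013, 1.596, 0.006, 1.134, -0.082], TCP at [0.272, 0.563, 0.202] pointing down, gripper open.
Joint ranges: [-2.95, 2.95], [-0.29, 1.99], [-1.47, 1.44], [0.14, 2.54], [-1.03, 4.17], [0.13, 1.85], [-2.86, 2.86]. Speed limits (rad/s): [2.39, 2.39, 3.01, 3.01, 3.14, 3.14, 3.14].

### API

Orientations are given as a unit quaternion [x, y, z, w].
In Python, from station import monitor, capture, camera_info, hand_in gives the robot as it stands.
- The arm moves only by the shell command python3 -m pendant 'ROWS' [OPENING]. ROWS is a JSON object of lists of equal length, an entry for each row: "travel": the shift along the tool's x, y, z each as a share of 0.15 m, from -1 to 1, a list of three; "twist": the turn about the tool's z as a share of 120 degrees, from -1 to 1. In form: {"travel": [[x, y, z], ...], "twist": [twist, ...]}. A call has exactly 5 rows; each row shifts and turns the commanded pose from where the row before left it, along the tool's axes as they then stand; what a row does not reach is not made up. A row lasts 1/10 s, in which the tool goes at most 50 mm and 8.59 degrees, less where a joint would pass 70% of its speed; a pose out of reach is approached as far as the arm can. A call with a number of a shift or a turn outside -1 to 1 is refused whole. A call with a gripper value outside its range is refused whole. OPENING is the opening, from -1 (shut) to 1 (fully open), set as the call begins (- or left out, the last holds). The fingers move at their own pace and stop on an object; the grip force is fixed at half the most. Time passes only in rows, so rows that do not move let the fingers close, or fill a call up. It gives the time, the measured TCP pose, the force, the opening and the grip force at its end, in the units of the state.
- monitor.get_state(): the state, without advancing time (a new reading comes with each control period).
- capture(name): name is "side" or "top"; returns (picture, depth): 384x512x3 uint8, red, green, blue; 384x512 float32, m along the optical axis (not along the pixel's ray), 0 where there is no reading.
- camera_info(name): a dict with "intrinsics" (3x3 intrinsics, pixels), "D" ([k1, k2, p1, p2, k3] as OpenCV has them; the pictures are not rectified), "eye" and "rotation" of the camera in the world. Camera axes: x right, y up, looking along -z (the intrinsics and any distortion apply to the point x, -y, -z); pixel columns grow to the right and rows downward; lengths in m; the calibration is good to about 2 mm. A picture is of the moment at which its call begins. camera_info takes no time and is no camera call.
- hand_in(): hands the job in; it is judged then, once.
The state is a dict: "clock": time; "qpos": joint angles; "qd": joint speeds; "tau": joint torques, N m; "eef_pos": TCP position; "orientation": TCP orientation; "ft_force": force on the tool from outside, world axes, zero at the start; "wrist_torque": the same for the moment, N m; "gripper_width": finger opening in m; "grip_force": force on a finger pad.
Only numpy, scipy, OpenCV 4.12 (cv2) and the standard library are available. Lean on these libraries where they do the work, as an engineer would, in place of code of your own. Each camera call takes 0.05 s, during which the arm holds its last target. There are 200 camera calls.

### The job

Share out the four cinnamon buns from the dark wooden board between the two white platters beside it, one at a time and turn about: the first to the platter with the counter bell right behind it, the next to the platter with the glass jar right behind it, and so on until each platter has two. Slide the buns across without lifting them, leave each one lying flat and wholly on its platter, and do not disturb the bell, the jar or the timer.

Things in the scene. Friction and masses are not known exactly. Their poses are not given: they have to be found in the camera images.
- riser: Display stand of wood and dark steel, top 370 x 570 mm, 311 mm above the counter; fixed. Origin: on the counter under its middle. Between it and the robot stands a clear glass guard, solid, 580 mm high: a pane across the front at x = 0.27 from y = -1.1 to 0.34 and one on the left at y = 0.32 from x = 0.27 to 0.70, with dark posts at the corners. Reach over the top of it.
- board: Oblong dark wooden board on low rubber feet, 240 x 290 mm, on the riser; its top is 330 mm above the counter, 2 mm above the tops of the platters, so that things slide down onto them; fixed. Origin: centre of the wood's underside, 314 mm above the counter; its y axis runs along the 290 mm length, left from the robot, with a platter at each end; x points away from the robot.
- bell_platter: White oblong platter, 240 x 130 mm, 17 mm high, flat without a rim; fixed on the riser. Origin: centre of its underside (311 mm above the counter); x runs along the 240 mm, away from the robot, y along the 130 mm. One 240 mm edge adjoins an end of the dark wooden board (1 mm gap). The bell stands behind it: it gets the first and third bun. It may be left or right.
- jar_platter: White oblong platter, 240 x 130 mm, 17 mm high, flat without a rim; fixed on the riser. Origin: centre of its underside (311 mm above the counter); x runs along the 240 mm, away from the robot, y along the 130 mm. One 240 mm edge adjoins an end of the dark wooden board (1 mm gap). The glass jar stands behind it: it gets the second and fourth bun.
- bun_1: One of four dark cinnamon buns, roughly round, 71 to 74 x 74 to 76 mm, 46 mm high, about 85 g. It starts lying flat on the dark wooden board, two buns nearer each end. Origin: centre of its underside; z up.
- bun_2: One of four dark cinnamon buns, roughly round, 71 to 74 x 74 to 76 mm, 46 mm high, about 85 g. It starts lying flat on the dark wooden board, two buns nearer each end. Origin: centre of its underside; z up.
- bun_3: One of four dark cinnamon buns, roughly round, 71 to 74 x 74 to 76 mm, 46 mm high, about 85 g. It starts lying flat on the dark wooden board, two buns nearer each end. Origin: centre of its underside; z up.
- bun_4: One of four dark cinnamon buns, roughly round, 71 to 74 x 74 to 76 mm, 46 mm high, about 85 g. It starts lying flat on the dark wooden board, two buns nearer each end. Origin: centre of its underside; z up.
- bell: Counter bell, a dome 68 mm across and 56 mm high, loose on the riser behind the bell platter. Origin: centre of its underside. Bystander.
- jar: Round glass jar with a screw lid, 62 mm across, 85 mm high, loose on the riser behind the jar platter. Origin: centre of its underside. Bystander.
- timer: Round kitchen timer with a black knob on top, 69 mm across, 48 mm high, loose on the riser behind the dark wooden board. Origin: centre of its underside. Bystander.

How it is judged:
On the way, in this order (a step that is already met when the one before it is completed fails the run):
1. a bun is on the bell's platter and none on the jar's (((x of bun_1 in the frame of bell_platter between -0.092 and 0.092 m and y of bun_1 in the frame of bell_platter between -0.036 and 0.036 m) or (x of bun_2 in the frame of bell_platter between -0.092 and 0.092 m and y of bun_2 in the frame of bell_platter between -0.036 and 0.036 m) or (x of bun_3 in the frame of bell_platter between -0.092 and 0.092 m and y of bun_3 in the frame of bell_platter between -0.036 and 0.036 m) or (x of bun_4 in the frame of bell_platter between -0.092 and 0.092 m and y of bun_4 in the frame of bell_platter between -0.036 and 0.036 m)) and not ((x of bun_1 in the frame of jar_platter between -0.092 and 0.092 m and y of bun_1 in the frame of jar_platter between -0.036 and 0.036 m) or (x of bun_2 in the frame of jar_platter between -0.092 and 0.092 m and y of bun_2 in the frame of jar_platter between -0.036 and 0.036 m) or (x of bun_3 in the frame of jar_platter between -0.092 and 0.092 m and y of bun_3 in the frame of jar_platter between -0.036 and 0.036 m) or (x of bun_4 in the frame of jar_platter between -0.092 and 0.092 m and y of bun_4 in the frame of jar_platter between -0.036 and 0.036 m))), for 0.2 s.
2. a bun is on the jar's platter too, and the bell's still has only one (((x of bun_1 in the frame of bell_platter between -0.092 and 0.092 m and y of bun_1 in the frame of bell_platter between -0.036 and 0.036 m) or (x of bun_2 in the frame of bell_platter between -0.092 and 0.092 m and y of bun_2 in the frame of bell_platter between -0.036 and 0.036 m) or (x of bun_3 in the frame of bell_platter between -0.092 and 0.092 m and y of bun_3 in the frame of bell_platter between -0.036 and 0.036 m) or (x of bun_4 in the frame of bell_platter between -0.092 and 0.092 m and y of bun_4 in the frame of bell_platter between -0.036 and 0.036 m)) and ((x of bun_1 in the frame of jar_platter between -0.092 and 0.092 m and y of bun_1 in the frame of jar_platter between -0.036 and 0.036 m) or (x of bun_2 in the frame of jar_platter between -0.092 and 0.092 m and y of bun_2 in the frame of jar_platter between -0.036 and 0.036 m) or (x of bun_3 in the frame of jar_platter between -0.092 and 0.092 m and y of bun_3 in the frame of jar_platter between -0.036 and 0.036 m) or (x of bun_4 in the frame of jar_platter between -0.092 and 0.092 m and y of bun_4 in the frame of jar_platter between -0.036 and 0.036 m)) and not ((x of bun_1 in the frame of bell_platter between -0.092 and 0.092 m and y of bun_1 in the frame of bell_platter between -0.036 and 0.036 m and x of bun_2 in the frame of bell_platter between -0.092 and 0.092 m and y of bun_2 in the frame of bell_platter between -0.036 and 0.036 m) or (x of bun_1 in the frame of bell_platter between -0.092 and 0.092 m and y of bun_1 in the frame of bell_platter between -0.036 and 0.036 m and x of bun_3 in the frame of bell_platter between -0.092 and 0.092 m and y of bun_3 in the frame of bell_platter between -0.036 and 0.036 m) or (x of bun_1 in the frame of bell_platter between -0.092 and 0.092 m and y of bun_1 in the frame of bell_platter between -0.036 and 0.036 m and x of bun_4 in the frame of bell_platter between -0.092 and 0.092 m and y of bun_4 in the frame of bell_platter between -0.036 and 0.036 m) or (x of bun_2 in the frame of bell_platter between -0.092 and 0.092 m and y of bun_2 in the frame of bell_platter between -0.036 and 0.036 m and x of bun_3 in the frame of bell_platter between -0.092 and 0.092 m and y of bun_3 in the frame of bell_platter between -0.036 and 0.036 m) or (x of bun_2 in the frame of bell_platter between -0.092 and 0.092 m and y of bun_2 in the frame of bell_platter between -0.036 and 0.036 m and x of bun_4 in the frame of bell_platter between -0.092 and 0.092 m and y of bun_4 in the frame of bell_platter between -0.036 and 0.036 m) or (x of bun_3 in the frame of bell_platter between -0.092 and 0.092 m and y of bun_3 in the frame of bell_platter between -0.036 and 0.036 m and x of bun_4 in the frame of bell_platter between -0.092 and 0.092 m and y of bun_4 in the frame of bell_platter between -0.036 and 0.036 m))), for 0.2 s.
3. two buns are on the bell's platter and the jar's still has only one (((x of bun_1 in the frame of bell_platter between -0.092 and 0.092 m and y of bun_1 in the frame of bell_platter between -0.036 and 0.036 m and x of bun_2 in the frame of bell_platter between -0.092 and 0.092 m and y of bun_2 in the frame of bell_platter between -0.036 and 0.036 m) or (x of bun_1 in the frame of bell_platter between -0.092 and 0.092 m and y of bun_1 in the frame of bell_platter between -0.036 and 0.036 m and x of bun_3 in the frame of bell_platter between -0.092 and 0.092 m and y of bun_3 in the frame of bell_platter between -0.036 and 0.036 m) or (x of bun_1 in the frame of bell_platter between -0.092 and 0.092 m and y of bun_1 in the frame of bell_platter between -0.036 and 0.036 m and x of bun_4 in the frame of bell_platter between -0.092 and 0.092 m and y of bun_4 in the frame of bell_platter between -0.036 and 0.036 m) or (x of bun_2 in the frame of bell_platter between -0.092 and 0.092 m and y of bun_2 in the frame of bell_platter between -0.036 and 0.036 m and x of bun_3 in the frame of bell_platter between -0.092 and 0.092 m and y of bun_3 in the frame of bell_platter between -0.036 and 0.036 m) or (x of bun_2 in the frame of bell_platter between -0.092 and 0.092 m and y of bun_2 in the frame of bell_platter between -0.036 and 0.036 m and x of bun_4 in the frame of bell_platter between -0.092 and 0.092 m and y of bun_4 in the frame of bell_platter between -0.036 and 0.036 m) or (x of bun_3 in the frame of bell_platter between -0.092 and 0.092 m and y of bun_3 in the frame of bell_platter between -0.036 and 0.036 m and x of bun_4 in the frame of bell_platter between -0.092 and 0.092 m and y of bun_4 in the frame of bell_platter between -0.036 and 0.036 m)) and ((x of bun_1 in the frame of jar_platter between -0.092 and 0.092 m and y of bun_1 in the frame of jar_platter between -0.036 and 0.036 m) or (x of bun_2 in the frame of jar_platter between -0.092 and 0.092 m and y of bun_2 in the frame of jar_platter between -0.036 and 0.036 m) or (x of bun_3 in the frame of jar_platter between -0.092 and 0.092 m and y of bun_3 in the frame of jar_platter between -0.036 and 0.036 m) or (x of bun_4 in the frame of jar_platter between -0.092 and 0.092 m and y of bun_4 in the frame of jar_platter between -0.036 and 0.036 m)) and not ((x of bun_1 in the frame of jar_platter between -0.092 and 0.092 m and y of bun_1 in the frame of jar_platter between -0.036 and 0.036 m and x of bun_2 in the frame of jar_platter between -0.092 and 0.092 m and y of bun_2 in the frame of jar_platter between -0.036 and 0.036 m) or (x of bun_1 in the frame of jar_platter between -0.092 and 0.092 m and y of bun_1 in the frame of jar_platter between -0.036 and 0.036 m and x of bun_3 in the frame of jar_platter between -0.092 and 0.092 m and y of bun_3 in the frame of jar_platter between -0.036 and 0.036 m) or (x of bun_1 in the frame of jar_platter between -0.092 and 0.092 m and y of bun_1 in the frame of jar_platter between -0.036 and 0.036 m and x of bun_4 in the frame of jar_platter between -0.092 and 0.092 m and y of bun_4 in the frame of jar_platter between -0.036 and 0.036 m) or (x of bun_2 in the frame of jar_platter between -0.092 and 0.092 m and y of bun_2 in the frame of jar_platter between -0.036 and 0.036 m and x of bun_3 in the frame of jar_platter between -0.092 and 0.092 m and y of bun_3 in the frame of jar_platter between -0.036 and 0.036 m) or (x of bun_2 in the frame of jar_platter between -0.092 and 0.092 m and y of bun_2 in the frame of jar_platter between -0.036 and 0.036 m and x of bun_4 in the frame of jar_platter between -0.092 and 0.092 m and y of bun_4 in the frame of jar_platter between -0.036 and 0.036 m) or (x of bun_3 in the frame of jar_platter between -0.092 and 0.092 m and y of bun_3 in the frame of jar_platter between -0.036 and 0.036 m and x of bun_4 in the frame of jar_platter between -0.092 and 0.092 m and y of bun_4 in the frame of jar_platter between -0.036 and 0.036 m))), for 0.2 s.
4. two buns are on each platter (((x of bun_1 in the frame of bell_platter between -0.092 and 0.092 m and y of bun_1 in the frame of bell_platter between -0.036 and 0.036 m and x of bun_2 in the frame of bell_platter between -0.092 and 0.092 m and y of bun_2 in the frame of bell_platter between -0.036 and 0.036 m) or (x of bun_1 in the frame of bell_platter between -0.092 and 0.092 m and y of bun_1 in the frame of bell_platter between -0.036 and 0.036 m and x of bun_3 in the frame of bell_platter between -0.092 and 0.092 m and y of bun_3 in the frame of bell_platter between -0.036 and 0.036 m) or (x of bun_1 in the frame of bell_platter between -0.092 and 0.092 m and y of bun_1 in the frame of bell_platter between -0.036 and 0.036 m and x of bun_4 in the frame of bell_platter between -0.092 and 0.092 m and y of bun_4 in the frame of bell_platter between -0.036 and 0.036 m) or (x of bun_2 in the frame of bell_platter between -0.092 and 0.092 m and y of bun_2 in the frame of bell_platter between -0.036 and 0.036 m and x of bun_3 in the frame of bell_platter between -0.092 and 0.092 m and y of bun_3 in the frame of bell_platter between -0.036 and 0.036 m) or (x of bun_2 in the frame of bell_platter between -0.092 and 0.092 m and y of bun_2 in the frame of bell_platter between -0.036 and 0.036 m and x of bun_4 in the frame of bell_platter between -0.092 and 0.092 m and y of bun_4 in the frame of bell_platter between -0.036 and 0.036 m) or (x of bun_3 in the frame of bell_platter between -0.092 and 0.092 m and y of bun_3 in the frame of bell_platter between -0.036 and 0.036 m and x of bun_4 in the frame of bell_platter between -0.092 and 0.092 m and y of bun_4 in the frame of bell_platter between -0.036 and 0.036 m)) and ((x of bun_1 in the frame of jar_platter between -0.092 and 0.092 m and y of bun_1 in the frame of jar_platter between -0.036 and 0.036 m and x of bun_2 in the frame of jar_platter between -0.092 and 0.092 m and y of bun_2 in the frame of jar_platter between -0.036 and 0.036 m) or (x of bun_1 in the frame of jar_platter between -0.092 and 0.092 m and y of bun_1 in the frame of jar_platter between -0.036 and 0.036 m and x of bun_3 in the frame of jar_platter between -0.092 and 0.092 m and y of bun_3 in the frame of jar_platter between -0.036 and 0.036 m) or (x of bun_1 in the frame of jar_platter between -0.092 and 0.092 m and y of bun_1 in the frame of jar_platter between -0.036 and 0.036 m and x of bun_4 in the frame of jar_platter between -0.092 and 0.092 m and y of bun_4 in the frame of jar_platter between -0.036 and 0.036 m) or (x of bun_2 in the frame of jar_platter between -0.092 and 0.092 m and y of bun_2 in the frame of jar_platter between -0.036 and 0.036 m and x of bun_3 in the frame of jar_platter between -0.092 and 0.092 m and y of bun_3 in the frame of jar_platter between -0.036 and 0.036 m) or (x of bun_2 in the frame of jar_platter between -0.092 and 0.092 m and y of bun_2 in the frame of jar_platter between -0.036 and 0.036 m and x of bun_4 in the frame of jar_platter between -0.092 and 0.092 m and y of bun_4 in the frame of jar_platter between -0.036 and 0.036 m) or (x of bun_3 in the frame of jar_platter between -0.092 and 0.092 m and y of bun_3 in the frame of jar_platter between -0.036 and 0.036 m and x of bun_4 in the frame of jar_platter between -0.092 and 0.092 m and y of bun_4 in the frame of jar_platter between -0.036 and 0.036 m))), for 0.2 s.
At the end, for the whole second after the job is handed in: Two buns lie on each platter, at rest, upright within 0.25 rad, each bun's centre within 36 mm of the platter's middle across its width and 92 mm along its length (the whole bun on the platter, or overhanging by under 10 mm) (all of step 4 and angle between each of bun_1, bun_2, bun_3, bun_4's own z axis and vertical below 0.25 rad and linear speed of each of bun_1, bun_2, bun_3, bun_4 below 0.02 m/s); the robot touches nothing.
It fails at once if a bun is lifted (the middle of its underside more than 30 mm above the board's top) (height (world z) of any of bun_1, bun_2, bun_3, bun_4 above 0.36 m).
It fails at once if the bell is pushed more than 20 mm or tipped (distance of bell from where it was at the start of the episode above 0.02 m or angle between bell's own z axis and vertical above 0.4 rad).
It fails at once if the jar is pushed more than 20 mm or tipped (distance of jar from where it was at the start of the episode above 0.02 m or angle between jar's own z axis and vertical above 0.4 rad).
It fails at once if the timer is pushed more than 20 mm or tipped (distance of timer from where it was at the start of the episode above 0.02 m or angle between timer's own z axis and vertical above 0.4 rad).
It also fails if it takes over 67 s, if anything falls off the work surface, if the arm or the gripper's body presses on something with over 40 N, if the wrist force passes 120 N, or if a joint passes its speed limit or range.

## Working session

There is one attempt and no reset: what is moved stays moved. The work goes in short steps, Python scripts to look and compute and a shell command to move; the robot and the scene stay as the last step left them, time stands still between calls to the robot, and variables do not carry over. Pictures are saved under pics/ and viewed, at most 10 in all, crops included, and the job is handed in when it is done.

```bash
mkdir -p pics; ls
python3 - <<'E'
from station import monitor,capture,camera_info
import cv2,numpy as np
print(monitor.get_state())
for n in("side","top"):
    p,d=capture(n);np.save(f'/tmp/{n}_d.npy',d);np.save(f'/tmp/{n}.npy',p);cv2.imwrite(f"pics/{n}0.png",p[:,:,::-1]);print(camera_info(n))
E
```

```text
pics
{'clock': 0.0, 'qpos': array([-1.18820222,  0.41189236, -0.01267707,  1.59703984,  0.00558455,
        1.13430759, -0.08220719]), 'qd': array([ 1.13885599e-03, -1.40483317e-03, -7.86907249e-05, -1.38114519e-03,
       -5.06553508e-04, -1.61038619e-04,  1.32957159e-03]), 'tau': array([ 9.33364413e-05, -6.00620556e+01,  6.82634600e-01, -2.99415225e+01,
        1.37767859e-02,  1.07218878e-02, -1.39726225e-05]), 'eef_pos': array([0.27211872, 0.56204852, 0.20115971]), 'orientation': array([ 2.23503632e-01,  9.74702763e-01, -7.96286550e-04, -1.23876373e-04]), 'ft_force': array([0.31495607, 0.35625454, 0.55317889]), 'wrist_torque': array([ 0.02281152,  0.00788444, -0.03106839]), 'grip_force': 0.0, 'gripper_width': 0.08532741932343506}
{'intrinsics': array([[470.7475875 ,   0.        , 262.57174529],
       [  0.        , 470.7475875 , 190.44361342],
       [  0.        ,   0.        ,   1.        ]]), 'D': array([-0.17564254,  0.        ,  0.        ,  0.        ,  0.        ]), 'eye': array([1.4941071 , 0.44191327, 0.87896916]), 'rotation': array([0.25926271, 0.4054681 , 0.74458575, 0.46256948])}
{'intrinsics': array([[366.08548415,   0.        , 260.68723497],
       [  0.        , 366.08548415, 189.86815151],
       [  0.        ,   0.        ,   1.        ]]), 'D': array([-0.08492642,  0.        ,  0.        ,  0.        ,  0.        ]), 'eye': array([ 0.39631896, -0.03013189,  1.15264018]), 'rotation': array([ 0.05528973, -0.04651311, -0.70066714,  0.7098205 ])}
```

View pics/top0.png

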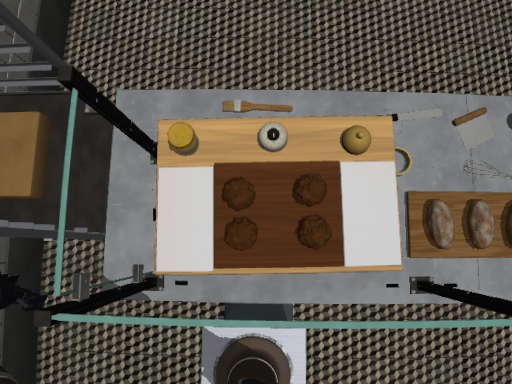

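View pics/side0.png

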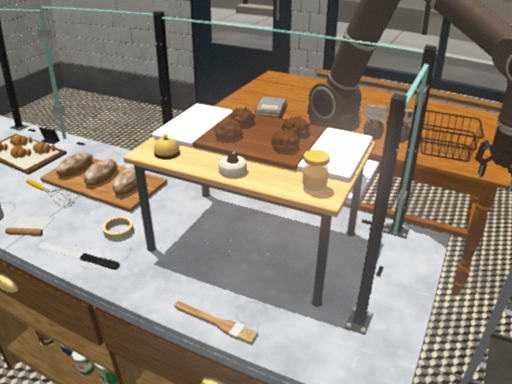

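The top view shows the left platter (around 185,218) with the yellow-lidded jar behind it at (181,137). The right platter (370,213) has the brass bell behind it at (356,140), and the timer is at (273,137). The buns are at about (239,193), (241,234), (311,189) and (314,232).

```bash
cat > h.py <<'E'
from station import monitor,capture,camera_info
import cv2,numpy as np
from scipy.spatial.transform import Rotation as R
def plane(n,uv,z):
    c=camera_info(n);p=cv2.undistortPoints(np.array(uv,float).reshape(-1,1,2),c['intrinsics'],c['D']).reshape(-1,2)
    d=R.from_quat(c['rotation']).apply(np.c_[p[:,0],-p[:,1],-np.ones(len(p))])
    e=c['eye'];return e+d*((z-e[2])/d[:,2])[:,None]
def cloud(n,d):
    v,u=np.mgrid[:384,:512];c=camera_info(n)
    p=cv2.undistortPoints(np.c_[u.ravel(),v.ravel()].astype(float).reshape(-1,1,2),c['intrinsics'],c['D']).reshape(-1,2)
    q=np.c_[p[:,0],-p[:,1],-np.ones(len(p))]*d.reshape(-1,1)
    return (R.from_quat(c['rotation']).apply(q)+c['eye']).reshape(384,512,3)
def buns():
    """bun outlines from top depth: tops above board, inside riser area"""
    p,d=capture("top");P=cloud("top",d);hs=cv2.cvtColor(p,cv2.COLOR_RGB2HSV)
    m=((P[...,2]>.348)&(P[...,2]<.40)&(P[...,0]>.31)&(P[...,0]<.545)&(abs(P[...,1])<.4)&(d>0)).astype(np.uint8)
    m=cv2.morphologyEx(m,cv2.MORPH_OPEN,np.ones((3,3)))
    k,l,s,c=cv2.connectedComponentsWithStats(m);out=[]
    for i in range(1,k):
        if s[i,4]>150:
            q=P[l==i];lo,hi=np.percentile(q[:,:2],[1,99],axis=0);out.append((np.r_[(lo+hi)/2,hi-lo,q[:,2].max(),s[i,4]]).round(4))
    return p,out
E
python3 - <<'E'
from h import *
p,o=buns()
for b in o:print(b)
hs=cv2.cvtColor(p,cv2.COLOR_RGB2HSV)
m=((hs[...,1]<40)&(hs[...,2]>180)).astype(np.uint8)
k,l,s,c=cv2.connectedComponentsWithStats(m)
for i in range(1,k):
    if s[i,4]>2000:
        b=cv2.boxPoints(cv2.minAreaRect(np.argwhere(l==i)[:,::-1].astype(np.float32)));W=plane("top",b,.328);print(s[i],W[:,:2].round(4).tolist(),W.mean(0).round(4))
P=cloud("top",np.load('/tmp/top_d.npy'))
for u,v in((181,137),(356,140),(273,137)):
    z=P[v,u];a=P[v-18:v+19,u-18:u+19].reshape(-1,3);a=a[(a[:,2]>.325)&(a[:,2]<.41)];print(z,a.min(0),a.max(0))
E
```

```text
[ 5.140e-01 -1.291e-01  5.940e-02  6.350e-02  3.767e-01  7.290e+02]
[5.044e-01 3.010e-02 6.540e-02 6.540e-02 3.759e-01 7.670e+02]
[ 4.224e-01 -1.381e-01  6.690e-02  6.460e-02  3.762e-01  8.090e+02]
[4.170e-01 2.200e-02 6.510e-02 6.510e-02 3.763e-01 8.120e+02]
[ 341  161   60  106 5716] [[0.583, -0.2018], [0.591, -0.3321], [0.3522, -0.3344], [0.3462, -0.2089]] [ 0.4681 -0.2693  0.328 ]
[ 156  167   57  105 5790] [[0.5666, 0.2248], [0.5678, 0.0939], [0.3325, 0.0866], [0.3297, 0.2126]] [0.4492 0.1545 0.328 ]
[0.61944489 0.15354141 0.39418954] [0.594699   0.12669746 0.3259869 ] [0.65352722 0.18499901 0.39890876]
[ 0.62979207 -0.23420134  0.3498797 ] [ 0.60581057 -0.27160587  0.32519341] [ 0.67144799 -0.20960658  0.36784206]
[ 0.63310928 -0.045504    0.35345333] [ 0.60995267 -0.0783044   0.32609448] [ 0.67589412 -0.01330476  0.36270533]
```

```bash
cat >> h.py <<'E'
Y=np.radians(2.55);C=np.array([.4587,-.0574]);M=np.array([[np.cos(Y),-np.sin(Y)],[np.sin(Y),np.cos(Y)]])
def loc(p): return M.T@(np.asarray(p)[:2]-C)
def stat(target=None):
    s=monitor.get_state();Q=R.from_quat(s['orientation']);y=Q.as_matrix()[:,1]
    print('t%.2f'%s['clock'],'tcp',s['eef_pos'].round(4),'loc',loc(s['eef_pos']).round(4),'yawerr deg %.2f'%(np.degrees(np.arctan2(y[1],y[0])-Y)),'q',s['qpos'].round(2),'F',s['ft_force'].round(1),'w',round(s['gripper_width'],4))
    if target is not None:
        w=np.r_[C+M@np.array(target[:2]),target[2]]-s['eef_pos'];print('tool shares',(Q.inv().apply(w)/.15).round(3))
E
python3 -m pendant '{"travel":[[0,0,-0.3],[0,0,-0.3],[0,0,-0.3],[0,0,-0.3],[0,0,-0.3]],"twist":[0,0,0,0,0]}' -0.06
python3 -m pendant '{"travel":[[0,0,-0.3],[0,0,-0.3],[0,0,-0.3],[0,0,-0.3],[0,0,-0.3]],"twist":[0,0,0,0,0]}'
python3 -m pendant '{"travel":[[0,0,-0.3],[0,0,0],[0,0,0],[0,0,0],[0,0,0]],"twist":[0,0.07,0.07,0.07,0.07]}'
python3 -c "
from h import *
stat([.052,-.031,.7])"
```

```text
clock: 0.65
eef_pos: [0.2722, 0.5621, 0.4287]
orientation: [0.224, 0.975, -0.0, -0.0]
ft_force: [0.8, 1.9, -0.0]
gripper_width: 0.0402
grip_force: 0.0
clock: 1.15
eef_pos: [0.2649, 0.5467, 0.5798]
orientation: [0.224, 0.974, 0.04, 0.01]
ft_force: [-1.4, -0.0, 0.1]
gripper_width: 0.04
grip_force: 0.0
clock: 1.65
eef_pos: [0.2609, 0.5387, 0.5995]
orientation: [0.498, 0.865, 0.058, -0.004]
ft_force: [0.3, -0.4, -0.3]
gripper_width: 0.0401
grip_force: 0.0
t1.65 tcp [0.2609 0.5387 0.5995] loc [-0.1711  0.6043] yawerr deg 27.47 q [-1.5   0.26  0.45  0.94 -0.12  1.85 -0.58] F [ 0.3 -0.4 -0.3] w 0.0401
tool shares [-4.388 -0.567 -1.013]
```

```bash
python3 -m pendant '{"travel":[[-0.12,-0.18,0],[-0.12,-0.18,0],[-0.12,-0.18,0],[-0.12,-0.18,0],[0,0,0]],"twist":[0,0,0,0,0]}'
python3 -m pendant '{"travel":[[0,0,0],[0,0,0],[0,0,0],[0,0,0],[0,0,0]],"twist":[0,0,0,0,0]}'
python3 -c "
from h import *
stat([.052,-.031,.62])"
```

```text
clock: 2.15
eef_pos: [0.2043, 0.4195, 0.5862]
orientation: [0.495, 0.867, 0.059, -0.005]
ft_force: [-0.5, -0.2, 1.1]
gripper_width: 0.04
grip_force: 0.0
clock: 2.65
eef_pos: [0.2051, 0.4231, 0.5843]
orientation: [0.495, 0.867, 0.057, -0.003]
ft_force: [0.2, 0.7, -0.6]
gripper_width: 0.0402
grip_force: 0.0
t2.65 tcp [0.2051 0.4231 0.5843] loc [-0.2319  0.4913] yawerr deg 27.80 q [-1.63 -0.03  0.38  1.28  0.03  1.78 -0.71] F [ 0.2  0.7 -0.6] w 0.0402
tool shares [-3.941  0.073 -0.482]
```

```bash
python3 -m pendant '{"travel":[[0,0,-0.1],[0,0,-0.1],[0,0,-0.1],[0,0,0],[0,0,0]],"twist":[0,0,0,0,0]}'
python3 -c "
from h import *
stat([.052,-.031,.62])
print(R.from_quat(monitor.get_state()['orientation']).as_matrix().round(3))"
```

```text
clock: 3.15
eef_pos: [0.2042, 0.4182, 0.62]
orientation: [0.496, 0.866, 0.063, -0.005]
ft_force: [-0.3, -0.2, -0.2]
gripper_width: 0.0401
grip_force: 0.0
t3.15 tcp [0.2042 0.4182 0.62  ] loc [-0.2331  0.4865] yawerr deg 27.62 q [-1.47 -0.02  0.24  1.18  0.02  1.85 -0.7 ] F [-0.3 -0.2 -0.2] w 0.0401
tool shares [-3.928  0.084 -0.27 ]
[[-0.508  0.86   0.055]
 [ 0.859  0.5    0.114]
 [ 0.07   0.105 -0.992]]
```

```bash
python3 -m pendant '{"travel":[[-0.1,0.17,0.01],[-0.1,0.17,0.01],[-0.1,0.17,0.01],[-0.1,0.17,0.01],[0,0,0]],"twist":[0,0,0,0,0]}'
python3 -c "
from h import *
stat()
s=monitor.get_state();Q=R.from_quat(s['orientation'])
print(Q.as_matrix().round(3),Q.inv().apply(np.array([.42,.14,.62])-s['eef_pos'])/.15)"
```

```text
clock: 3.65
eef_pos: [0.3245, 0.4184, 0.6171]
orientation: [0.497, 0.865, 0.063, -0.003]
ft_force: [-0.6, -0.3, -0.8]
gripper_width: 0.0401
grip_force: 0.0
t3.65 tcp [0.3245 0.4184 0.6171] loc [-0.1129  0.4813] yawerr deg 27.50 q [-1.35  0.11  0.43  1.06 -0.07  1.85 -0.42] F [-0.6 -0.3 -0.8] w 0.0401
[[-0.506  0.861  0.057]
 [ 0.86   0.498  0.113]
 [ 0.069  0.106 -0.992]] [-1.91643831 -0.37383362 -0.19216586]
```

```bash
python3 -m pendant '{"travel":[[-0.19,-0.04,-0.02],[-0.19,-0.04,-0.02],[-0.19,-0.04,-0.02],[-0.19,-0.04,-0.02],[-0.19,-0.04,-0.02]],"twist":[0,0,0,0,0]}'
python3 -m pendant '{"travel":[[-0.19,-0.04,-0.02],[-0.19,-0.04,-0.02],[-0.19,-0.04,-0.02],[-0.19,-0.04,-0.02],[-0.19,-0.04,-0.02]],"twist":[0,0,0,0,0]}'
python3 -c "
from h import *
stat([.052,-.031,.6])
s=monitor.get_state();Q=R.from_quat(s['orientation'])
print(Q.as_matrix().round(3))"
```

```text
clock: 4.15
eef_pos: [0.3673, 0.2795, 0.618]
orientation: [0.494, 0.867, 0.065, -0.005]
ft_force: [0.3, 0.0, 0.1]
gripper_width: 0.0402
grip_force: 0.0
clock: 4.65
eef_pos: [0.4139, 0.1415, 0.6116]
orientation: [0.494, 0.866, 0.07, -0.003]
ft_force: [1.0, 0.1, -0.5]
gripper_width: 0.0404
grip_force: 0.0
t4.65 tcp [0.4139 0.1415 0.6116] loc [-0.0359  0.2007] yawerr deg 27.77 q [-0.85 -0.07  0.44  1.25 -0.06  1.85  0.11] F [ 1.   0.1 -0.5] w 0.0404
tool shares [-1.639 -0.209 -0.068]
[[-0.511  0.857  0.064]
 [ 0.856  0.501  0.123]
 [ 0.074  0.118 -0.99 ]]
```

```bash
python3 -m pendant '{"travel":[[-0.18,-0.02,0.1],[-0.18,-0.02,0.1],[-0.18,-0.02,0.1],[-0.18,-0.02,0.1],[-0.18,-0.02,0.1]],"twist":[0,0,0,0,0]}'
python3 -m pendant '{"travel":[[0,0,0.1],[0,0,0.1],[0,0,0.1],[0,0,0],[0,0,0]],"twist":[0.058,0.058,0.058,0.058,0]}'
python3 -c "
from h import *
stat([.052,-.031,.4])
s=monitor.get_state();Q=R.from_quat(s['orientation'])
print(Q.as_matrix().round(3))"
```

```text
clock: 5.15
eef_pos: [0.4749, 0.0279, 0.525]
orientation: [0.495, 0.866, 0.07, -0.003]
ft_force: [0.2, 0.4, -0.1]
gripper_width: 0.0407
grip_force: 0.0
clock: 5.65
eef_pos: [0.4774, 0.0346, 0.4808]
orientation: [0.689, 0.721, 0.067, -0.02]
ft_force: [-0.2, -0.4, 0.2]
gripper_width: 0.0404
grip_force: 0.0
t5.65 tcp [0.4774 0.0346 0.4808] loc [0.0228 0.091 ] yawerr deg -0.16 q [-0.71 -0.04  0.61  1.51 -0.09  1.58 -0.06] F [-0.2 -0.4  0.2] w 0.0404
tool shares [-0.873  0.159  0.449]
[[-0.05   0.997  0.063]
 [ 0.992  0.042  0.123]
 [ 0.12   0.069 -0.99 ]]
```

```bash
python3 -c "
from h import *
s=monitor.get_state();Q=R.from_quat(s['orientation'])
stat([.052,-.020,.4808])
f=lambda a,b,c:print((Q.inv().apply(np.r_[M@[a,b],c])/.15).round(3))
f(0,0,-.1388);f(0,-.1,0);f(0,.1,0);f(.1,0,0);f(0,0,.1)"
```

```text
t5.65 tcp [0.4774 0.0346 0.4808] loc [0.0228 0.091 ] yawerr deg -0.16 q [-0.71 -0.04  0.61  1.51 -0.09  1.58 -0.06] F [-0.2 -0.4  0.2] w 0.0404
tool shares [-0.736  0.196 -0.075]
[-0.111 -0.064  0.916]
[-0.662  0.002 -0.08 ]
[ 0.662 -0.002  0.08 ]
[-0.004  0.665  0.046]
[ 0.08   0.046 -0.66 ]
```

```bash
python3 -m pendant '{"travel":[[-0.184,0.049,-0.019],[-0.184,0.049,-0.019],[-0.184,0.049,-0.019],[-0.184,0.049,-0.018],[0,0,0]],"twist":[0,0,0,0,0]}'
python3 -m pendant '{"travel":[[-0.03,-0.016,0.23],[-0.03,-0.016,0.23],[-0.025,-0.016,0.2],[-0.02,-0.01,0.1],[0,0,0]],"twist":[0,0,0,0,0]}'
python3 -c "
from h import *
stat([.052,-.020,.342])"
```

```text
clock: 6.15
eef_pos: [0.5123, -0.0792, 0.4815]
orientation: [0.689, 0.721, 0.067, -0.018]
ft_force: [-0.3, -0.5, -0.1]
gripper_width: 0.0402
grip_force: 0.0
clock: 6.65
eef_pos: [0.5105, -0.0764, 0.3644]
orientation: [0.687, 0.723, 0.066, -0.02]
ft_force: [0.8, 0.6, 0.8]
gripper_width: 0.0402
grip_force: 0.0
t6.65 tcp [ 0.5105 -0.0764  0.3644] loc [ 0.0509 -0.0212] yawerr deg 0.09 q [-0.54  0.09  0.77  1.67 -0.2   1.37  0.31] F [0.8 0.6 0.8] w 0.0402
tool shares [-0.01  -0.003  0.149]
```

```bash
python3 -m pendant '{"travel":[[-0.01,0,0.075],[-0.01,0,0.075],[-0.05,0,-0.006],[-0.09,0,-0.011],[-0.09,0,-0.011]],"twist":[0,0,0,0,0]}'
python3 -m pendant '{"travel":[[-0.1,0,-0.012],[-0.1,0,-0.012],[-0.1,0,-0.012],[-0.1,0,-0.012],[-0.1,0,-0.012]],"twist":[0,0,0,0,0]}'
python3 -m pendant '{"travel":[[-0.1,0,-0.012],[-0.06,0,-0.007],[-0.03,0,-0.003],[0,0,0],[0,0,0]],"twist":[0,0,0,0,0]}'
python3 -c "
from h import *
stat([.052,-.167,.342])
p,o=buns();cv2.imwrite('pics/a1.png',p[80:300,100:460,::-1])
for b in o:print(b,loc(b).round(4))"
```

```text
clock: 7.15
eef_pos: [0.5151, -0.1135, 0.344]
orientation: [0.688, 0.722, 0.067, -0.019]
ft_force: [0.8, 0.2, -0.2]
gripper_width: 0.0403
grip_force: 0.0
clock: 7.65
eef_pos: [0.5182, -0.1895, 0.3439]
orientation: [0.689, 0.722, 0.067, -0.019]
ft_force: [-0.6, -0.1, 0.4]
gripper_width: 0.04
grip_force: 0.0
clock: 8.15
eef_pos: [0.5194, -0.2163, 0.3433]
orientation: [0.689, 0.722, 0.067, -0.019]
ft_force: [-0.4, -1.0, -0.1]
gripper_width: 0.0405
grip_force: 0.0
t8.15 tcp [ 0.5194 -0.2163  0.3433] loc [ 0.0536 -0.1614] yawerr deg -0.10 q [-0.26  0.26  0.85  1.59 -0.34  1.4   0.68] F [-0.4 -1.  -0.1] w 0.0405
tool shares [-0.038 -0.011  0.003]
[ 5.141e-01 -1.289e-01  6.010e-02  6.390e-02  3.762e-01  7.210e+02] [ 0.0522 -0.0739]
[5.041e-01 3.010e-02 6.490e-02 6.550e-02 3.776e-01 7.640e+02] [0.0492 0.0854]
[ 4.224e-01 -1.384e-01  6.680e-02  6.520e-02  3.768e-01  8.210e+02] [-0.0399 -0.0793]
[4.172e-01 2.160e-02 6.540e-02 6.440e-02 3.757e-01 8.130e+02] [-0.0379  0.0808]
```

View pics/a1.png

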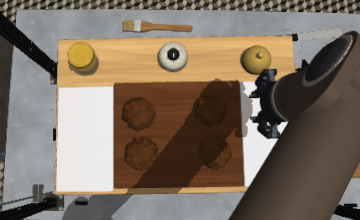

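```bash
python3 -c "
from h import *
p,d=capture('side');cv2.imwrite('pics/a2.png',cv2.resize(p[70:230,110:400,::-1],None,fx=2.7,fy=2.7))"
```

```text
(no output)
```

View pics/a2.png

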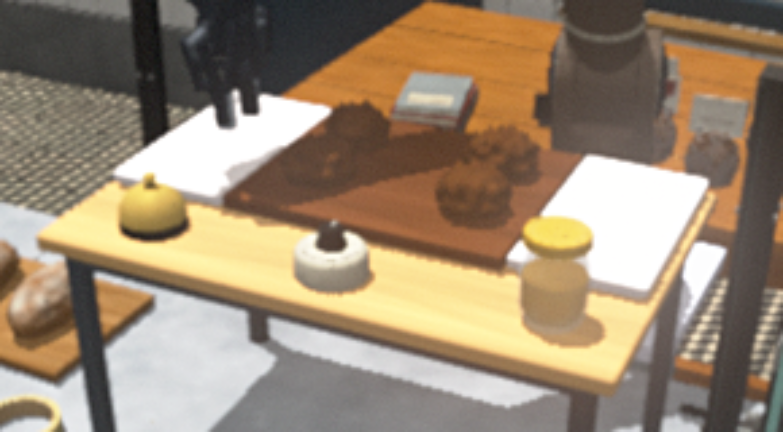

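The side view shows the fingers at about (197,114) over the bell platter, with all four buns still on the board. The tips look too high, so I'm checking their height by depth.

```bash
python3 -c "
from h import *
s=monitor.get_state();e=s['eef_pos'];print(e)
for n in('side','top'):
    p,d=capture(n);P=cloud(n,d)
    m=(d>0)&(np.hypot(P[...,0]-e[0],P[...,1]-e[1])<.06)&(P[...,2]>.34)&(P[...,2]<.5)&(p.max(2)<90)
    q=P[m];print(n,m.sum())
    for z in np.arange(.34,.5,.015):
        k=q[(q[:,2]>=z)&(q[:,2]<z+.015)]
        if len(k):print(round(z,3),len(k),k.min(0).round(3),k.max(0).round(3))
c=camera_info('side');v=R.from_quat(c['rotation']).inv().apply(e-c['eye']);print(cv2.projectPoints(np.array([[v[0],-v[1],-v[2]]]),np.zeros(3),np.zeros(3),c['intrinsics'],c['D'])[0])
"
```

```text
[ 0.51944338 -0.21601758  0.34333175]
side 927
0.37 16 [ 0.493 -0.227  0.377] [ 0.548 -0.213  0.384]
0.385 59 [ 0.482 -0.23   0.385] [ 0.553 -0.21   0.4  ]
0.4 73 [ 0.467 -0.235  0.4  ] [ 0.553 -0.211  0.415]
0.415 125 [ 0.461 -0.238  0.415] [ 0.567 -0.209  0.43 ]
0.43 133 [ 0.46  -0.238  0.43 ] [ 0.572 -0.208  0.445]
0.445 161 [ 0.46  -0.24   0.445] [ 0.576 -0.209  0.46 ]
0.46 155 [ 0.46  -0.238  0.46 ] [ 0.579 -0.209  0.475]
0.475 151 [ 0.47  -0.241  0.475] [ 0.578 -0.21   0.49 ]
0.49 54 [ 0.495 -0.259  0.49 ] [ 0.55 -0.22  0.5 ]
top 657
0.34 11 [ 0.5   -0.165  0.343] [ 0.536 -0.159  0.355]
0.355 26 [ 0.506 -0.163  0.357] [ 0.528 -0.157  0.369]
0.37 11 [ 0.484 -0.23   0.379] [ 0.541 -0.209  0.385]
0.385 36 [ 0.483 -0.221  0.385] [ 0.549 -0.209  0.399]
0.4 22 [ 0.479 -0.22   0.4  ] [ 0.542 -0.21   0.415]
0.415 135 [ 0.461 -0.235  0.415] [ 0.564 -0.21   0.43 ]
0.43 101 [ 0.46  -0.236  0.43 ] [ 0.568 -0.21   0.445]
0.445 74 [ 0.46  -0.227  0.445] [ 0.572 -0.21   0.46 ]
0.46 94 [ 0.46  -0.239  0.46 ] [ 0.575 -0.211  0.475]
0.475 142 [ 0.461 -0.241  0.475] [ 0.576 -0.215  0.489]
0.49 5 [ 0.473 -0.226  0.49 ] [ 0.547 -0.222  0.499]
[[[199.58909462 126.08362224]]]
```

```bash
python3 -c "
from h import *
s=monitor.get_state();e=s['eef_pos']
p,d=capture('side');P=cloud('side',d)
m=(d>0)&(np.hypot(P[...,0]-e[0],P[...,1]-e[1])<.06)&(P[...,2]>.335)&(P[...,2]<.43)
q=P[m]
for z in np.arange(.335,.43,.005):
    k=q[(q[:,2]>=z)&(q[:,2]<z+.005)]
    if len(k):print(round(z,3),len(k),k.min(0).round(3),k.max(0).round(3))
"
```

```text
0.345 1 [ 0.533 -0.162  0.346] [ 0.533 -0.162  0.346]
0.35 2 [ 0.534 -0.161  0.351] [ 0.537 -0.159  0.352]
0.355 4 [ 0.516 -0.165  0.356] [ 0.534 -0.158  0.36 ]
0.36 2 [ 0.516 -0.165  0.36 ] [ 0.532 -0.159  0.362]
0.365 4 [ 0.517 -0.161  0.366] [ 0.523 -0.156  0.369]
0.37 11 [ 0.495 -0.228  0.372] [ 0.541 -0.213  0.375]
0.375 27 [ 0.493 -0.23   0.375] [ 0.546 -0.208  0.38 ]
0.38 26 [ 0.492 -0.233  0.38 ] [ 0.55  -0.206  0.385]
0.385 27 [ 0.489 -0.231  0.385] [ 0.551 -0.208  0.39 ]
0.39 29 [ 0.488 -0.233  0.39 ] [ 0.551 -0.208  0.395]
0.395 37 [ 0.48  -0.233  0.395] [ 0.554 -0.208  0.4  ]
0.4 34 [ 0.492 -0.232  0.4  ] [ 0.552 -0.21   0.405]
0.405 22 [ 0.478 -0.235  0.405] [ 0.548 -0.212  0.409]
0.41 36 [ 0.466 -0.239  0.41 ] [ 0.55  -0.21   0.415]
0.415 31 [ 0.47  -0.235  0.415] [ 0.556 -0.209  0.42 ]
0.42 44 [ 0.467 -0.241  0.42 ] [ 0.566 -0.208  0.425]
0.425 46 [ 0.464 -0.238  0.425] [ 0.568 -0.209  0.43 ]
```

The fingertips are really at z≈0.372, about 29 mm above the reported TCP, so they skimmed over the bun. I'll go back and run about 24 mm lower.

```bash
python3 -m pendant '{"travel":[[0.02,0.01,-0.15],[0.02,0.01,-0.15],[0.19,0,0.022],[0.19,0,0.022],[0.19,0,0.022]],"twist":[0,0,0,0,0]}'
python3 -m pendant '{"travel":[[0.19,0,0.022],[0.18,-0.01,0.022],[0,0,0],[-0.02,-0.01,0.15],[-0.02,-0.01,0.15]],"twist":[0,0,0,0,0]}'
python3 -m pendant '{"travel":[[-0.01,-0.005,0.08],[-0.01,-0.005,0.08],[0,0,0],[0,0,0],[0,0,0]],"twist":[0,0,0,0,0]}'
python3 -c "
from h import *
stat([.052,-.020,.317])
s=monitor.get_state();e=s['eef_pos']
p,d=capture('side');P=cloud('side',d);cv2.imwrite('pics/a3.png',cv2.resize(p[70:230,110:400,::-1],None,fx=2.7,fy=2.7))
m=(d>0)&(abs(P[...,0]-e[0])<.05)&(abs(P[...,1]-e[1])<.02)&(P[...,2]>.335)&(P[...,2]<.43)
q=P[m]
for z in np.arange(.335,.38,.005):
    k=q[(q[:,2]>=z)&(q[:,2]<z+.005)]
    if len(k):print(round(z,3),len(k),k.min(0).round(3),k.max(0).round(3))
"
```

```text
clock: 8.9
eef_pos: [0.5152, -0.1292, 0.3894]
orientation: [0.689, 0.722, 0.067, -0.019]
ft_force: [0.0, 0.1, 0.3]
gripper_width: 0.0399
grip_force: 0.0
clock: 9.4
eef_pos: [0.5121, -0.0753, 0.3438]
orientation: [0.688, 0.722, 0.068, -0.018]
ft_force: [-0.5, 0.3, -0.0]
gripper_width: 0.0398
grip_force: 0.0
clock: 9.9
eef_pos: [0.5125, -0.0753, 0.3204]
orientation: [0.689, 0.722, 0.068, -0.018]
ft_force: [0.1, 0.6, 0.0]
gripper_width: 0.04
grip_force: 0.0
t9.90 tcp [ 0.5125 -0.0753  0.3204] loc [ 0.0529 -0.0203] yawerr deg -0.13 q [-0.54  0.12  0.78  1.75 -0.23  1.27  0.34] F [0.1 0.6 0. ] w 0.04
tool shares [-0.001 -0.008  0.022]
0.345 1 [ 0.489 -0.087  0.349] [ 0.489 -0.087  0.349]
0.35 18 [ 0.485 -0.089  0.351] [ 0.537 -0.07   0.355]
0.355 23 [ 0.487 -0.09   0.355] [ 0.541 -0.068  0.36 ]
0.36 30 [ 0.484 -0.09   0.36 ] [ 0.546 -0.067  0.365]
0.365 32 [ 0.481 -0.09   0.365] [ 0.545 -0.069  0.37 ]
0.37 27 [ 0.481 -0.092  0.37 ] [ 0.543 -0.07   0.375]
0.375 36 [ 0.481 -0.095  0.375] [ 0.545 -0.07   0.379]
```

View pics/a3.png

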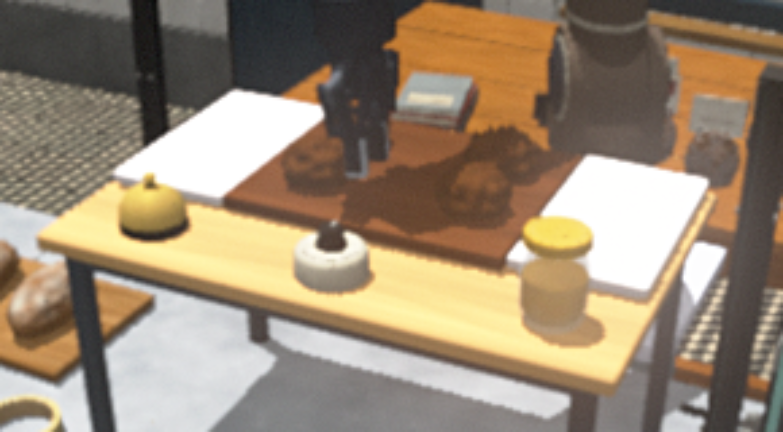

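The fingers now stand next to bun A on its inner side, with the tips about 20 mm above the board. Pushing.

```bash
python3 -m pendant '{"travel":[[0,0,0.03],[-0.05,0,-0.006],[-0.09,0,-0.011],[-0.09,0,-0.011],[-0.1,0,-0.012]],"twist":[0,0,0,0,0]}'
python3 -m pendant '{"travel":[[-0.1,0,-0.012],[-0.1,0,-0.012],[-0.1,0,-0.012],[-0.1,0,-0.012],[-0.1,0,-0.012]],"twist":[0,0,0,0,0]}'
python3 -m pendant '{"travel":[[-0.06,0,-0.007],[-0.04,0,-0.005],[-0.02,0,-0.003],[0,0,0],[0,0,0]],"twist":[0,0,0,0,0]}'
python3 -c "
from h import *
stat([.052,-.169,.315])
p,o=buns();cv2.imwrite('pics/a4.png',p[80:300,100:460,::-1])
for b in o:print(b,loc(b).round(4))"
```

```text
clock: 10.45
eef_pos: [0.5144, -0.1251, 0.3152]
orientation: [0.689, 0.722, 0.067, -0.019]
ft_force: [0.1, 1.5, 0.4]
gripper_width: 0.0401
grip_force: 0.2
clock: 10.95
eef_pos: [0.5174, -0.2009, 0.315]
orientation: [0.689, 0.722, 0.067, -0.019]
ft_force: [-0.0, 0.5, -1.2]
gripper_width: 0.04
grip_force: 0.1
clock: 11.45
eef_pos: [0.5184, -0.2175, 0.3151]
orientation: [0.689, 0.722, 0.067, -0.019]
ft_force: [0.1, -0.7, -0.2]
gripper_width: 0.0401
grip_force: 0.0
t11.45 tcp [ 0.5184 -0.2175  0.3151] loc [ 0.0526 -0.1626] yawerr deg -0.09 q [-0.26  0.28  0.85  1.64 -0.36  1.35  0.71] F [ 0.1 -0.7 -0.2] w 0.0401
tool shares [-0.043 -0.004 -0.005]
[5.042e-01 3.020e-02 6.490e-02 6.570e-02 3.765e-01 7.620e+02] [0.0494 0.0855]
[ 4.225e-01 -1.383e-01  6.650e-02  6.510e-02  3.774e-01  8.200e+02] [-0.0398 -0.0792]
[4.171e-01 2.160e-02 6.530e-02 6.440e-02 3.767e-01 8.170e+02] [-0.038   0.0808]
```

View pics/a4.png

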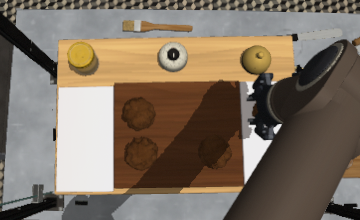

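```bash
python3 -m pendant '{"travel":[[0.024,0.014,-0.2],[0.024,0.014,-0.2],[0.21,-0.005,0.025],[0.21,-0.005,0.025],[0.21,-0.005,0.025]],"twist":[0,0,0,0,0]}'
python3 -m pendant '{"travel":[[0.21,-0.005,0.025],[0.21,-0.005,0.025],[0.21,-0.005,0.025],[0,0,0],[0,0,0]],"twist":[0,0,0,0,0]}'
python3 -c "
from h import *
stat([.0494,.029,.315])
p,o=buns()
for b in o:print(b,loc(b).round(4))"
```

```text
clock: 12.0
eef_pos: [0.5118, -0.1217, 0.3759]
orientation: [0.689, 0.722, 0.068, -0.019]
ft_force: [1.0, 0.5, -0.8]
gripper_width: 0.0399
grip_force: 0.0
clock: 12.5
eef_pos: [0.5056, -0.0272, 0.3759]
orientation: [0.688, 0.723, 0.067, -0.019]
ft_force: [-0.2, -0.7, 0.5]
gripper_width: 0.0399
grip_force: 0.0
t12.50 tcp [ 0.5056 -0.0272  0.3759] loc [0.0482 0.0281] yawerr deg 0.02 q [-0.63  0.05  0.73  1.68 -0.16  1.37  0.18] F [-0.2 -0.7  0.5] w 0.0399
tool shares [-0.043 -0.021  0.403]
[ 5.160e-01 -2.627e-01  5.600e-02  6.120e-02  3.754e-01  6.500e+02] [ 0.0481 -0.2076]
[5.039e-01 3.020e-02 6.440e-02 6.560e-02 3.764e-01 7.670e+02] [0.0491 0.0855]
[4.171e-01 2.510e-02 6.520e-02 5.890e-02 3.754e-01 7.620e+02] [-0.0379  0.0843]
```

```bash
python3 -m pendant '{"travel":[[-0.02,-0.01,0.2],[-0.02,-0.01,0.2],[0,0,0],[0.05,0,0.006],[0.08,0,0.01]],"twist":[0,0,0,0,0]}'
python3 -m pendant '{"travel":[[0.1,0,0.012],[0.1,0,0.012],[0.1,0,0.012],[0.1,0,0.012],[0.1,0,0.012]],"twist":[0,0,0,0,0]}'
python3 -m pendant '{"travel":[[0.1,0,0.012],[0.08,0,0.009],[0.05,0,0.006],[0.03,0,0.003],[0,0,0]],"twist":[0,0,0,0,0]}'
python3 -c "
from h import *
stat([.0494,.164,.315])
p,o=buns()
for b in o:print(b,loc(b).round(4))"
```

```text
clock: 13.05
eef_pos: [0.5069, -0.0078, 0.317]
orientation: [0.69, 0.721, 0.068, -0.018]
ft_force: [-0.1, 0.0, 0.4]
gripper_width: 0.0399
grip_force: 0.0
clock: 13.55
eef_pos: [0.5035, 0.0699, 0.3172]
orientation: [0.688, 0.722, 0.068, -0.018]
ft_force: [-0.0, -0.3, -0.2]
gripper_width: 0.0403
grip_force: 0.2
clock: 14.05
eef_pos: [0.5013, 0.1081, 0.3159]
orientation: [0.688, 0.722, 0.067, -0.019]
ft_force: [-0.9, 0.4, 0.5]
gripper_width: 0.0401
grip_force: 0.0
t14.05 tcp [0.5013 0.1081 0.3159] loc [0.0499 0.1634] yawerr deg -0.09 q [-0.8   0.06  0.61  1.8  -0.16  1.21 -0.09] F [-0.9  0.4  0.5] w 0.0401
tool shares [ 0.003 -0.004  0.006]
[ 5.160e-01 -2.607e-01  5.590e-02  6.480e-02  3.757e-01  6.760e+02] [ 0.0482 -0.2056]
[ 4.225e-01 -1.385e-01  6.660e-02  6.540e-02  3.802e-01  8.140e+02] [-0.0398 -0.0794]
[4.175e-01 1.080e-02 6.780e-02 4.300e-02 3.751e-01 5.530e+02] [-0.0381  0.07  ]
```

```bash
python3 -m pendant '{"travel":[[0.024,0.014,-0.2],[0.024,0.014,-0.2],[-0.2,0,-0.024],[-0.2,0,-0.024],[-0.2,0,-0.024]],"twist":[0,0,0,0,0]}'
python3 -m pendant '{"travel":[[-0.2,0,-0.024],[-0.21,0,-0.025],[-0.21,0,-0.025],[0,0,0],[0,0,0]],"twist":[0,0,0,0,0]}'
python3 -m pendant '{"travel":[[0,-0.15,-0.01],[0,-0.15,-0.01],[0,-0.15,-0.01],[0,-0.15,-0.01],[0,0,0]],"twist":[0,0,0,0,0]}'
python3 -c "
from h import *
stat([-.041,-.022,.315])
p,o=buns()
for b in o:print(b,loc(b).round(4))"
```

```text
clock: 14.6
eef_pos: [0.5048, 0.0152, 0.3764]
orientation: [0.689, 0.721, 0.067, -0.019]
ft_force: [0.8, -0.1, -0.1]
gripper_width: 0.0398
grip_force: 0.0
clock: 15.1
eef_pos: [0.5087, -0.0777, 0.3759]
orientation: [0.69, 0.721, 0.067, -0.019]
ft_force: [0.3, 0.1, 0.6]
gripper_width: 0.0402
grip_force: 0.0
clock: 15.6
eef_pos: [0.4169, -0.0807, 0.3759]
orientation: [0.688, 0.722, 0.068, -0.019]
ft_force: [-0.4, -0.0, -0.4]
gripper_width: 0.0401
grip_force: 0.0
t15.60 tcp [ 0.4169 -0.0807  0.3759] loc [-0.0428 -0.0215] yawerr deg -0.07 q [-0.62 -0.16  0.72  1.82 -0.02  1.39  0.15] F [-0.4 -0.  -0.4] w 0.0401
tool shares [-0.053 -0.017  0.402]
[ 5.161e-01 -2.613e-01  5.620e-02  6.420e-02  3.745e-01  6.680e+02] [ 0.0483 -0.2063]
[4.943e-01 1.416e-01 6.150e-02 6.410e-02 3.739e-01 7.080e+02] [0.0444 0.1972]
[4.170e-01 2.160e-02 6.510e-02 6.440e-02 3.776e-01 8.040e+02] [-0.0381  0.0808]
```

```bash
python3 -m pendant '{"travel":[[-0.025,-0.008,0.2],[-0.025,-0.008,0.2],[0,0,0],[-0.05,0,-0.006],[-0.09,0,-0.011]],"twist":[0,0,0,0,0]}'
python3 -m pendant '{"travel":[[-0.1,0,-0.012],[-0.1,0,-0.012],[-0.1,0,-0.012],[-0.1,0,-0.012],[-0.1,0,-0.012]],"twist":[0,0,0,0,0]}'
python3 -m pendant '{"travel":[[-0.1,0,-0.012],[-0.1,0,-0.012],[-0.06,0,-0.007],[-0.04,0,-0.005],[0,0,0]],"twist":[0,0,0,0,0]}'
python3 -m pendant '{"travel":[[0.024,0.014,-0.2],[0.024,0.014,-0.2],[0.2,0,0.024],[0.2,0,0.024],[0.2,0,0.024]],"twist":[0,0,0,0,0]}'
python3 -m pendant '{"travel":[[0.2,0,0.024],[0.2,0,0.024],[0.2,0,0.024],[0.08,0,0.01],[0,0,0]],"twist":[0,0,0,0,0]}'
python3 -c "
from h import *
stat([-.037,.024,.315])
p,o=buns()
for b in o:print(b,loc(b).round(4))"
```

```text
clock: 16.15
eef_pos: [0.4228, -0.1022, 0.3165]
orientation: [0.688, 0.722, 0.068, -0.018]
ft_force: [1.4, 0.8, 0.1]
gripper_width: 0.04
grip_force: 0.2
clock: 16.65
eef_pos: [0.426, -0.1791, 0.3169]
orientation: [0.688, 0.722, 0.068, -0.018]
ft_force: [-0.4, 0.5, 0.4]
gripper_width: 0.04
grip_force: 0.2
clock: 17.15
eef_pos: [0.4273, -0.2243, 0.3158]
orientation: [0.689, 0.721, 0.067, -0.018]
ft_force: [0.2, -0.6, -0.3]
gripper_width: 0.0403
grip_force: 0.0
clock: 17.65
eef_pos: [0.4229, -0.1315, 0.3765]
orientation: [0.689, 0.722, 0.068, -0.018]
ft_force: [0.2, -0.0, 0.3]
gripper_width: 0.04
grip_force: 0.0
clock: 18.15
eef_pos: [0.4184, -0.028, 0.3762]
orientation: [0.687, 0.723, 0.068, -0.019]
ft_force: [0.9, -0.2, 0.8]
gripper_width: 0.0404
grip_force: 0.0
t18.15 tcp [ 0.4184 -0.028   0.3762] loc [-0.0389  0.0311] yawerr deg 0.11 q [-0.67 -0.18  0.64  1.84 -0.02  1.38  0.01] F [ 0.9 -0.2  0.8] w 0.0404
tool shares [-0.096 -0.016  0.399]
[ 5.162e-01 -2.610e-01  5.640e-02  6.450e-02  3.746e-01  6.750e+02] [ 0.0484 -0.206 ]
[4.957e-01 1.428e-01 6.450e-02 6.240e-02 3.737e-01 7.050e+02] [0.0459 0.1984]
[ 4.301e-01 -2.674e-01  6.750e-02  6.290e-02  3.757e-01  7.900e+02] [-0.0379 -0.2085]
[4.172e-01 2.470e-02 6.530e-02 5.760e-02 3.764e-01 7.350e+02] [-0.0378  0.0839]
```

```bash
python3 -m pendant '{"travel":[[-0.045,-0.005,0.2],[-0.045,-0.005,0.2],[0,0,0],[0.05,0,0.006],[0.09,0,0.011]],"twist":[0,0,0,0,0]}'
python3 -m pendant '{"travel":[[0.1,0,0.012],[0.1,0,0.012],[0.1,0,0.012],[0.1,0,0.012],[0.1,0,0.012]],"twist":[0,0,0,0,0]}'
python3 -m pendant '{"travel":[[0.1,0,0.012],[0.1,0,0.012],[0.07,0,0.009],[0.04,0,0.005],[0,0,0]],"twist":[0,0,0,0,0]}'
python3 -m pendant '{"travel":[[-0.02,0.014,-0.2],[0.024,0.014,-0.2],[-0.2,0,-0.2],[-0.2,0,-0.024],[-0.2,0,-0.024]],"twist":[0,0,0,0,0]}'
python3 -m pendant '{"travel":[[-0.2,0,-0.024],[-0.2,0,-0.024],[-0.1,0,-0.012],[0,0,0],[0,0,0]],"twist":[0,0,0,0,0]}'
python3 -c "
from h import *
stat()
p,o=buns();cv2.imwrite('pics/a5.png',p[80:300,100:460,::-1])
for b in o:print(b,loc(b).round(4))"
```

```text
clock: 18.7
eef_pos: [0.4216, -0.0153, 0.3163]
orientation: [0.689, 0.721, 0.068, -0.018]
ft_force: [0.0, 0.0, 0.0]
gripper_width: 0.04
grip_force: 0.0
clock: 19.2
eef_pos: [0.4184, 0.0615, 0.3168]
orientation: [0.689, 0.722, 0.069, -0.018]
ft_force: [0.3, -1.4, 1.8]
gripper_width: 0.0403
grip_force: 1.2
clock: 19.7
eef_pos: [0.4158, 0.108, 0.3153]
orientation: [0.688, 0.722, 0.068, -0.019]
ft_force: [0.1, -0.3, -0.1]
gripper_width: 0.04
grip_force: 0.0
clock: 20.2
eef_pos: [0.4181, 0.005, 0.4014]
orientation: [0.689, 0.721, 0.068, -0.019]
ft_force: [0.3, 0.1, 0.0]
gripper_width: 0.04
grip_force: 0.0
clock: 20.7
eef_pos: [0.4209, -0.0683, 0.4003]
orientation: [0.689, 0.721, 0.067, -0.019]
ft_force: [-0.3, 0.4, -0.1]
gripper_width: 0.0401
grip_force: 0.0
t20.70 tcp [ 0.4209 -0.0683  0.4003] loc [-0.0382 -0.0092] yawerr deg -0.16 q [-0.67 -0.17  0.72  1.77 -0.01  1.44  0.09] F [-0.3  0.4 -0.1] w 0.0401
[ 5.170e-01 -2.608e-01  5.410e-02  6.510e-02  3.746e-01  6.600e+02] [ 0.0492 -0.2058]
[4.957e-01 1.421e-01 6.410e-02 6.280e-02 3.753e-01 7.120e+02] [0.0458 0.1977]
[4.119e-01 1.396e-01 6.720e-02 6.380e-02 3.734e-01 7.690e+02] [-0.038   0.1989]
```

View pics/a5.png

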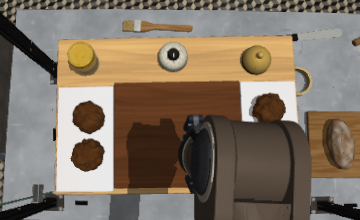

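The picture shows two buns on the jar platter, at (88,117) and (88,154). One is visible on the bell platter at (267,108). The other was measured at (-0.038, -0.209) and is now hidden by the arm. The bystanders haven't moved.

```bash
python3 -c "
from station import hand_in
print(hand_in())"
```

```text
the job is handed in; nothing more can be done
None
```

I slid the four buns across alternately and handed the job in: each platter has two, all well inside the limits, and the bell, jar and timer look undisturbed; no verdict came back, and one bell-platter bun was hidden by the arm in the final picture, so its position comes from the picture before.

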